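Clear the pierogi mould and click its press shut

TASK

Someone has parked a white ramekin in the dish of the silver pierogi mould. Take it out and stand it upright on the wooden board beside its twin (set it down, do not drop it), then swing the mould's sprung press over and push it down firmly, without hammering it, until it clicks past its catch and stays shut when you let go. Leave everything else where it stands.

Things in the scene. Friction and masses are not known exactly. Their poses are not given: they have to be found in the camera images.
- ramekin_mid (a point): Centre (half-way up, on the axis) of the white fluted ceramic ramekin standing in the mould's dish at the start: round open cup, 62 mm across, 45 mm high, wall 4 mm, about 0.14 kg. This point is 22.5 mm above its underside; z is the cup's axis, up. Best gripped across its width from above, fingers side by side along the hinge (mould y).
- mould: Silver pierogi mould, fixed. Base 150 mm (its x) by 120 mm (y), 14 mm thick; origin at the centre of its underside, on the worktop; z up. The press is hinged along y at x = +68 mm (cheeks 36 mm high). The dish, centre x = -10 mm, has its floor at z = 14 mm and a rim 6 mm higher, 84 mm across inside, 96 outside. A sprung catch 43 mm high stands mid-front, out to x = -101 mm.
- press_hinge (a point): Middle of the hinge axis of the press, 30 mm above the worktop; axes as the mould's: y is the hinge axis, z up, x points away from the dish.
- press (a joint): Angle of the press, rad: 0 = fully shut (level), 1.57 = upright, stop at 1.9 leaning back; starts at 1.6 to 1.85. A spring swings it back up if let go above the catch. At the push pad it resists with under 1 N upright, about 4 N near shut; it meets the catch at 0.11, needs 10 to 15 N to pass, clicks over at about 0.05, then snaps to 0 and stays. Stiff stop at 0.
- press_pad (a point): Centre of the outer face of the black push pad on the press (30 mm along the press, 60 along the hinge). Turns with the press: z is the outward normal (up when shut), y the hinge axis, x towards the hinge. It lies 118 mm from the hinge along the press, 18 mm outward; 48 mm above the worktop when shut. The silver press plate is 86 mm wide, 8 thick, and ends 151 mm from the hinge.
- board: Wooden board, fixed, 240 mm (its x) by 150 mm (its y) by 18 mm thick; origin at the centre of its underside, on the worktop; z up, top at 18 mm. The twin ramekin stands near the +x end; the -x half is free.
- twin_mid (a point): Centre (half-way up) of the twin ramekin, the same in size, standing on the board 50 to 70 mm from the board's centre towards +x. Not to be moved.
- spoon_grip (a point): A point on the handle of the wooden spoon (280 mm long) lying on the worktop between mould and board. Not to be moved.
- colander: Black plastic colander, 210 mm across, 95 mm high, origin at the centre of its underside. Not to be moved.
Mind the look-alikes: they are no part of the job. What is shaped like the part that bears ramekin_mid but orange or purple is not meant. Of the things that look like the mould, the larger one is meant.

How it is judged:
On the way, in this order (a step that is already met when the one before it is completed fails the run):
1. the ramekin from the dish stands upright on the board, let go (x of ramekin_mid in the frame of board between -0.095 and 0.095 m and y of ramekin_mid in the frame of board between -0.05 and 0.05 m and z of ramekin_mid in the frame of board below 0.045 m and angle between ramekin_mid's own z axis and vertical below 0.1 rad and contact force between the fingers and ramekin below 0.1 N), for 0.2 s.
2. the press is down past its catch (value of joint press below 0.03 rad), for 0.2 s.
At the end, for the whole second after the job is handed in: The press stays shut by itself (joint below 0.03 rad), and the ramekin from the dish stands still and upright (within 0.1 rad) with its foot on the board: centre within 95 mm of the board's middle lengthways and 50 mm crossways (value of joint press below 0.03 rad and x of ramekin_mid in the frame of board between -0.095 and 0.095 m and y of ramekin_mid in the frame of board between -0.05 and 0.05 m and z of ramekin_mid in the frame of board below 0.045 m and angle between ramekin_mid's own z axis and vertical below 0.1 rad and linear speed of ramekin below 0.02 m/s); the robot touches nothing.
It fails at once if the ramekin is dropped (falls free of the fingers faster than 0.6 m/s) (contact force between the fingers and ramekin below 0.1 N and linear speed of ramekin above 0.6 m/s).
It fails at once if the ramekin is tipped over (angle between ramekin_mid's own z axis and vertical above 1 rad).
It fails at once if the press is hammered (over 60 N) (contact force between the arm and press above 60 N).
It fails at once if the twin is moved more than 25 mm or tipped (distance of twin_mid from where it was at the start of the episode above 0.025 m or angle between twin_mid's own z axis and vertical above 0.5 rad).
It fails at once if the spoon or colander is moved more than 30 mm (distance of any of spoon_grip, colander from where it was at the start of the episode above 0.03 m).
It also fails if it takes over 67 s, if anything falls off the work surface, if the arm or the gripper's body presses on something with over 40 N, if the wrist force passes 120 N, or if a joint passes its speed limit or range.

ROBOT

A 7-joint arm with a two-finger parallel gripper is mounted at the origin on the work surface. World frame = base frame: x ahead of the robot, y to its left, z up, the work surface at z = 0. Lengths are in m, angles in rad, forces in N, time in s.
With the tool pointing down it reaches from about 0.375 to 0.925 m from the base axis. Payload 3.1 kg.
Tool frame: the origin (TCP) lies on the centre line of the jaws, within the pads' length; the fingertips stand 8 mm ahead of it and the grasp point (between the pads) lies 11 mm behind it; z points along the fingers, x is the direction in which the jaws open and shut, and the axes are right-handed (so a half turn about z gives the same grasp; the last joint's range is limited). The gripper opens to 85 mm and grips with 20 to 120 N. Pads are 22 mm wide; open, the fingers measure 114 mm over their backs; the gripper's body (76 mm by 85 mm) begins 54 mm behind the grasp point. The pads swing forward as they close: fully open they stand 13 mm farther back than shut.
Start: joints at [1.246, 0.383, 0.044, 1.598, -0.018, 1.161, -0.05], TCP at [0.146, -0.633, 0.239] pointing down, gripper open.
Joint ranges: [-2.61, 2.61], [-0.41, 2.15], [-1.48, 1.57], [0, 2.5], [-1.57, 4.71], [0.05, 1.97], [-2.85, 2.85]. Speed limits (rad/s): [2.79, 2.79, 3.14, 3.14, 3.14, 3.14, 3.14].

INTERFACE

Orientations are given as a 3x3 rotation matrix whose columns are the frame's x, y, z axes.
In Python, from station import arm gives the robot as it stands. Calls block until the motion is done:
- arm.move_pose(position, orientation): joint-space move of the TCP to a pose.
- arm.servo_line(position, feed=0.15, orientation=None): straight line of the TCP; orientation=None keeps the orientation; feed is the mean speed in m/s.
- arm.goto_joints(angles): joint-space move.
- arm.grip(opening): opening from 0.0 (shut) to 1.0 (fully open); the grip force is fixed at half the most; returns when the fingers have stopped.
- arm.dwell(seconds).
- arm.inverse_kinematics(position, orientation): joint angles nearest the present ones, or None.
- arm.state(): the state.
- arm.get_image(name): name is "scene" or "side" or "wrist"; returns a dict with "frame" (480x640x3 uint8, red, green, blue), "camera_matrix" (3x3 intrinsics, pixels), "k1" (the pictures are not rectified: a ray, as slopes to the right and down, at radius r is drawn at 1 + k1 r^2 times it, then the intrinsics apply), "xyz" and "rotation" of the camera in the world; the wrist camera has in their place "tool_from_camera" (4x4, takes a point from camera to tool coordinates, whose origin is the TCP and whose axes are the tool frame's). Camera axes: x right, y down, z forward; pixel columns grow to the right and rows downward; lengths in m; the calibration is good to about 2 mm. A picture is of the moment at which its call begins: read the wrist's pose just before it. There is no depth.
A pose or a line that the arm cannot do raises arm.IKError and nothing moves.
- arm.job_done(): hands the job in, once; it reports no verdict.
The state is a dict: "time_s": time; "q": joint angles; "qd": joint speeds; "joint_efforts": joint torques, N m; "ee_pos": TCP position; "tcp_rot": TCP orientation; "force": force on the tool from outside, world axes, zero at the start; "moment": the same for the moment, N m; "finger_gap": opening from 0.0 (shut) to 1.0 (fully open).
Only numpy, scipy, OpenCV 4.12 (cv2) and the standard library are available. Lean on these libraries where they do the work, as an engineer would, in place of code of your own. Each camera call takes 0.05 s, during which the arm holds its last target.

## Working session

There is one attempt and no reset: what is moved stays moved. The work goes in short steps, each a Python script; the robot and the scene stay as the last script left them, time stands still between calls to the robot, and variables do not carry over. Pictures are saved under pics/ and viewed, and the job is handed in when it is done.

```bash
ls; mkdir -p pics; python3 - <<'E'
from station import arm
import cv2, numpy as np
s=arm.state(); print(s)
for n in ["scene","side","wrist"]:
    d=arm.get_image(n); cv2.imwrite(f"pics/{n}0.png",d["frame"][:,:,::-1])
    print(n,{k:(np.round(v,4).tolist() if k!="frame" else 0) for k,v in d.items()})
E
```

```text
pics
{'time_s': 0.0, 'q': array([ 1.24621298,  0.3838355 ,  0.04381744,  1.59958231, -0.01792963,
        1.16121303, -0.04989553]), 'qd': array([ 0.00038989,  0.00091089,  0.00018789,  0.00062201, -0.00170494,
       -0.0001486 , -0.0010981 ]), 'joint_efforts': array([-1.85708718e-04, -4.33470690e+01,  1.02430187e+00, -2.49517000e+01,
        1.04037265e-02,  1.13789181e-02, -1.66390848e-06]), 'ee_pos': array([ 0.145953  , -0.63244705,  0.2378827 ]), 'tcp_rot': array([[ 2.24928820e-01, -9.74374946e-01, -7.00603015e-04],
       [-9.74371611e-01, -2.24929885e-01,  2.55167221e-03],
       [-2.64387203e-03,  1.08703068e-04, -9.99996499e-01]]), 'force': array([ 0.14668547, -0.0975443 ,  0.38102643]), 'moment': array([-0.00552813,  0.00682389, -0.00359848]), 'finger_gap': 1.0019168061184316}
scene {'frame': 0, 'camera_matrix': [[523.6942, 0.0, 320.9374], [0.0, 523.6942, 248.2138], [0.0, 0.0, 1.0]], 'k1': -0.0098, 'xyz': [1.0951, -0.5367, 0.6323], 'rotation': [[0.6313, 0.459, -0.6252], [0.7756, -0.3695, 0.5118], [0.0039, -0.808, -0.5892]]}
side {'frame': 0, 'camera_matrix': [[533.3284, 0.0, 324.8798], [0.0, 533.3284, 244.6016], [0.0, 0.0, 1.0]], 'k1': 0.0524, 'xyz': [0.3107, -0.721, 0.9218], 'rotation': [[0.95, -0.2536, 0.1823], [-0.3119, -0.7402, 0.5957], [-0.0162, -0.6227, -0.7823]]}
wrist {'frame': 0, 'camera_matrix': [[407.5466, 0.0, 321.1251], [0.0, 407.5466, 236.4477], [0.0, 0.0, 1.0]], 'k1': 0.0149, 'tool_from_camera': [[1.0, -0.0, -0.0005, -0.0003], [0.0002, 0.9638, 0.2667, -0.0684], [0.0005, -0.2667, 0.9638, -0.1351], [0.0, 0.0, 0.0, 1.0]]}
```

View pics/scene0.png

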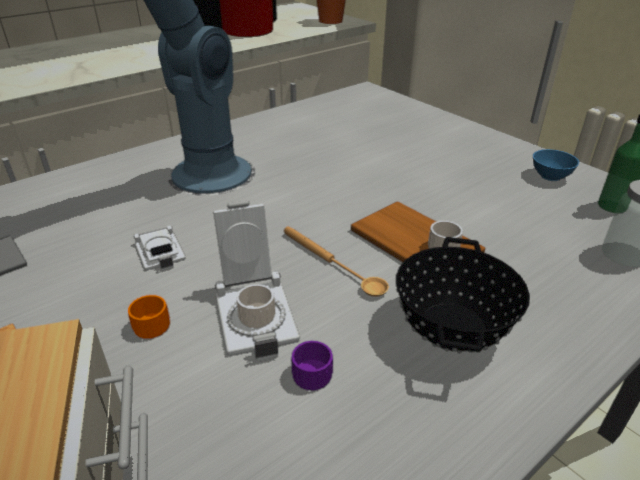

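View pics/side0.png

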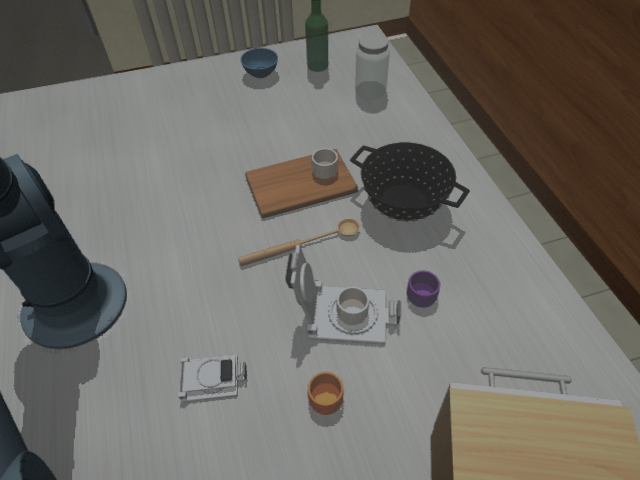

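View pics/wrist0.png

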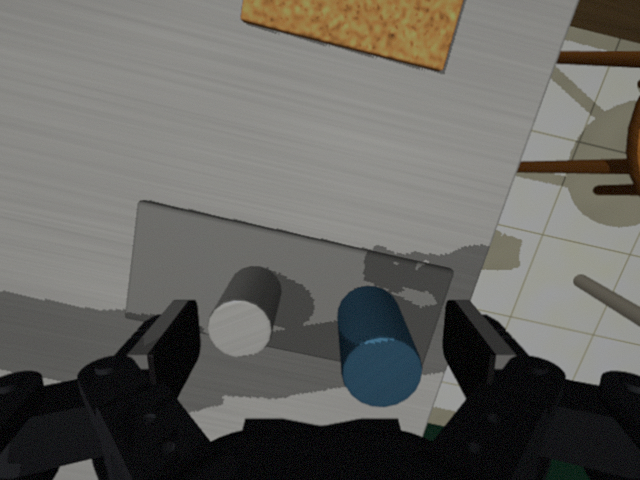

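The large mould holds the white ramekin (scene 256,305; side 352,305). The look-alikes are:
- the smaller mould (scene 160,248; side 215,375)
- the orange cup (scene 149,316)
- the purple cup (scene 312,364)

The twin stands on the board (scene 446,235; side 325,163). I'll enlarge both views to confirm and measure.

```bash
cat > h.py <<'E'
import numpy as np, cv2
from station import arm
def cam(d):
    if "tool_from_camera" in d: raise ValueError
    return np.array(d["camera_matrix"]),d["k1"],np.array(d["xyz"]),np.array(d["rotation"])
def wcam(d,s):
    T=np.array(d["tool_from_camera"]);R=np.array(s["tcp_rot"]);p=np.array(s["ee_pos"])
    return np.array(d["camera_matrix"]),d["k1"],p+R@T[:3,3],R@T[:3,:3]
def proj(c,P):
    K,k1,t,R=c; P=np.atleast_2d(P)
    return cv2.projectPoints((P-t)@R,np.zeros(3),np.zeros(3),K,np.array([k1,0,0,0.]))[0].reshape(-1,2)
def ray(c,uv):
    K,k1,t,R=c
    n=cv2.undistortPoints(np.array(uv,float).reshape(-1,1,2),K,np.array([k1,0,0,0.])).reshape(-1,2)
    return t,np.c_[n,np.ones(len(n))]@R.T
def onz(c,uv,z):
    t,d=ray(c,uv); return t+d*((z-t[2])/d[:,2])[:,None]
E
python3 - <<'E'
import cv2
a=cv2.imread("pics/scene0.png");b=cv2.imread("pics/side0.png")
cv2.imwrite("pics/c1.png",cv2.resize(a[195:365,200:345],None,fx=3.5,fy=3.5,interpolation=cv2.INTER_CUBIC))
cv2.imwrite("pics/c2.png",cv2.resize(b[235:355,275:415],None,fx=5,fy=5,interpolation=cv2.INTER_CUBIC))
cv2.imwrite("pics/c3.png",cv2.resize(b[140:270,230:370],None,fx=4.5,fy=4.5,interpolation=cv2.INTER_CUBIC))
E
```

```text
(no output)
```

View pics/c1.png

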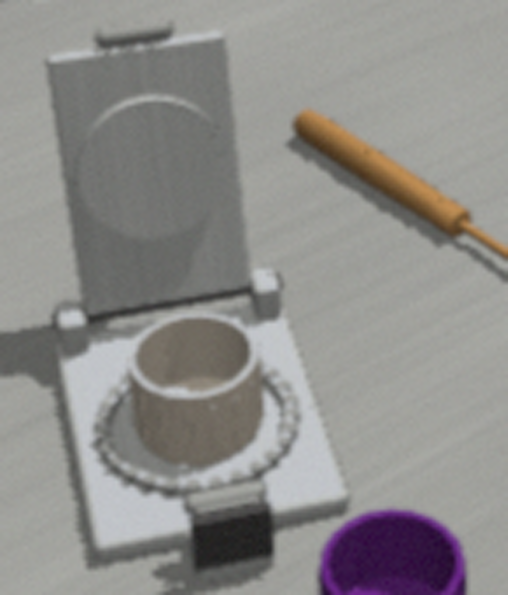

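View pics/c2.png

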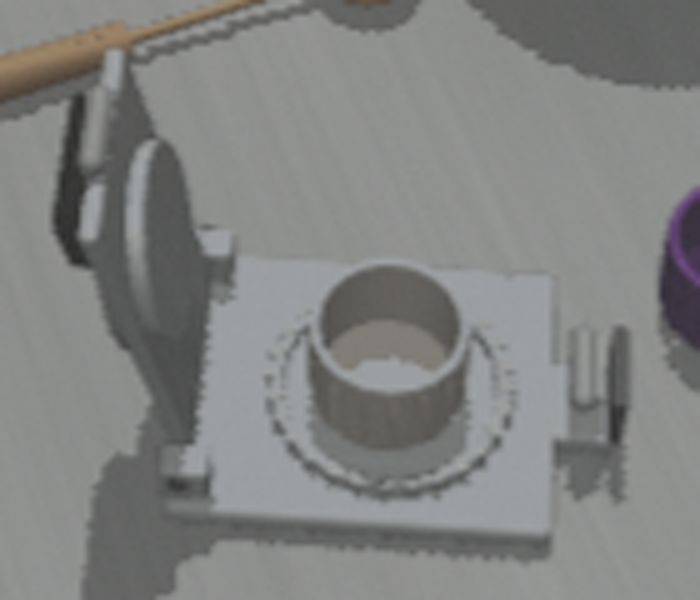

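View pics/c3.png

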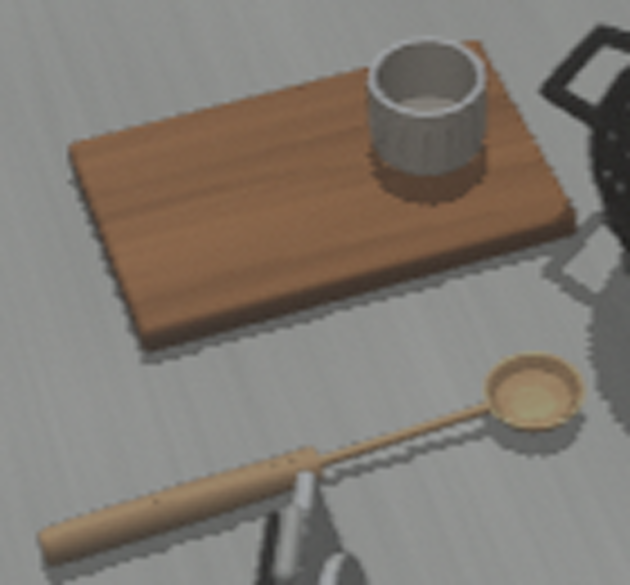

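```bash
cat > m.py <<'E'
from h import *
S=cam(arm.get_image("scene"));D=cam(arm.get_image("side"))
def c1(u,v): return [199.64+u/3.5,194.64+v/3.5]
def c2(u,v): return [274.6+u/5,234.6+v/5]
def c3(u,v): return [229.6+u/4.5,139.6+v/4.5]
E
python3 - <<'E'
from m import *
np.set_printoptions(precision=4,suppress=True)
a=onz(D,[c2(552,274),c2(551,531),c2(165,512)],.014);print("mould side",a,np.linalg.norm(a[0]-a[1]),np.linalg.norm(a[1]-a[2]))
b=onz(S,[c1(100,545),c1(346,494)],.014);print("mould scene front corners",b,np.linalg.norm(b[0]-b[1]))
print("ram side",onz(D,[c2(388,326)],.059),"scene",onz(S,[c1(196,354)],.059))
bd=onz(D,[c3(72,148),c3(480,42),c3(573,212),c3(145,335)],.018);print("board",bd,np.linalg.norm(np.roll(bd,-1,0)-bd,axis=1),bd.mean(0))
print("twin",onz(D,[c3(427,77)],.063))
print("spoon",onz(D,[c3(40,550),c3(315,460),c3(535,400)],.01))
E
```

```text
mould side [[ 0.6015 -0.18    0.014 ]
 [ 0.5569 -0.2879  0.014 ]
 [ 0.4206 -0.2334  0.014 ]] 0.11679297934800591 0.14686873753234747
mould scene front corners [[ 0.5597 -0.2866  0.014 ]
 [ 0.6041 -0.181   0.014 ]] 0.11459998484712093
ram side [[ 0.519  -0.2087  0.059 ]] scene [[ 0.5226 -0.2068  0.059 ]]
board [[0.4088 0.2425 0.018 ]
 [0.6446 0.2508 0.018 ]
 [0.6476 0.109  0.018 ]
 [0.4133 0.0981 0.018 ]] [0.2359 0.1419 0.2346 0.1445] [0.5286 0.1751 0.018 ]
twin [[0.5928 0.1857 0.063 ]]
spoon [[ 0.334  -0.0115  0.01  ]
 [ 0.473  -0.0013  0.01  ]
 [ 0.5875 -0.      0.01  ]]
```

Measurements agree with the sizes given: mould 117 x 147 mm, board 236 x 143 mm, with both cameras within 4 mm. I'll overlay a wireframe to check the poses and the press angle.

```bash
cat > model.py <<'E'
from h import *
yaw=np.deg2rad(157.8); M0=np.array([0.511,-0.206,0.])
def Rz(a): return np.array([[np.cos(a),-np.sin(a),0],[np.sin(a),np.cos(a),0],[0,0,1]])
MR=Rz(yaw)
def mw(p): return M0+np.atleast_2d(p)@MR.T
B0=np.array([0.5285,0.175,0.]); BR=Rz(np.deg2rad(2.3))
def bw(p): return B0+np.atleast_2d(p)@BR.T
def pp(th,along,out,y):  # point on press, mould frame
    return np.array([.068-along*np.cos(th)+out*np.sin(th), y, .030+along*np.sin(th)+out*np.cos(th)])
E
cat > ov.py <<'E'
from model import *
import sys
th=float(sys.argv[1])
S=arm.get_image("scene");D=arm.get_image("side")
def circ(x,y,z,r):
    a=np.linspace(0,2*np.pi,60); return np.c_[x+r*np.cos(a),y+r*np.sin(a),0*a+z]
def box(lx,ly,z): return np.array([[i*lx/2,j*ly/2,z] for i,j in [(1,1),(1,-1),(-1,-1),(-1,1),(1,1)]])
cur=[(mw(box(.15,.12,.014)),(0,255,0)),(mw(circ(-.01,0,.02,.048)),(0,255,0)),(mw(circ(-.01,0,.059,.031)),(255,0,255)),
 (bw(box(.24,.15,.018)),(0,255,255)),(bw(circ(.064,.008,.063,.031)),(255,0,255)),
 (mw(np.array([pp(th,a,0.0,y) for a,y in [(0.01,.043),(.151,.043),(.151,-.043),(.01,-.043)]])),(0,0,255)),
 (mw(np.array([pp(th,118e-3+a,0.018,y) for a,y in [(-.015,.03),(.015,.03),(.015,-.03),(-.015,-.03),(-.015,.03)]])),(255,128,0))]
for n,d,(x0,x1,y0,y1),f in [("s",S,(200,345,195,365),3.5),("d",D,(230,410,140,355),2.75)]:
    im=cv2.resize(d["frame"][y0:y1,x0:x1,::-1].copy(),None,fx=f,fy=f,interpolation=cv2.INTER_CUBIC)
    for P,c in cur:
        q=((proj(cam(d),P)-[x0,y0]+.5)*f).astype(np.int32); cv2.polylines(im,[q],False,c,1)
    cv2.imwrite(f"pics/ov_{n}_{sys.argv[2]}.png",im)
E
python3 ov.py 1.7 a
```

```text
(no output)
```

View pics/ov_s_a.png

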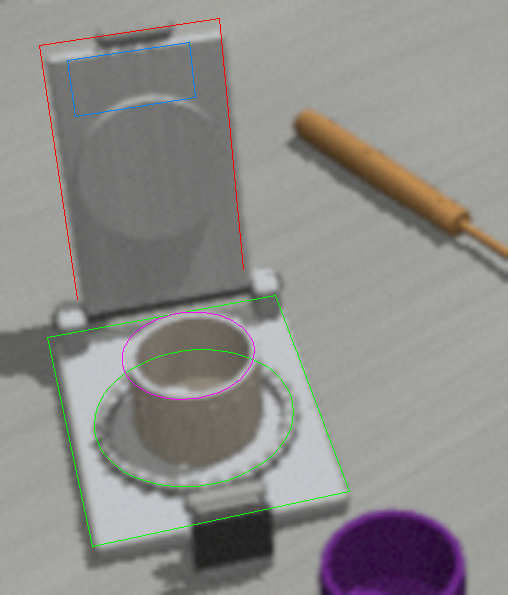

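View pics/ov_d_a.png

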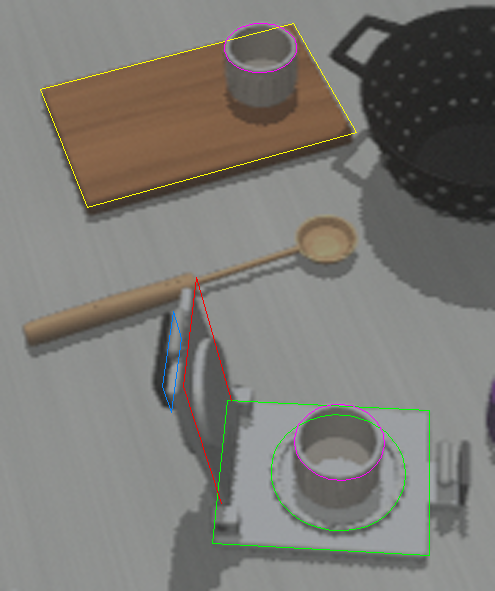

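```bash
sed -i 's/M0=np.array(\[0.511,-0.206/M0=np.array([0.5130,-0.2060/; s/157.8/158.5/' model.py; python3 ov.py 1.8 b
```

```text
(no output)
```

View pics/ov_s_b.png

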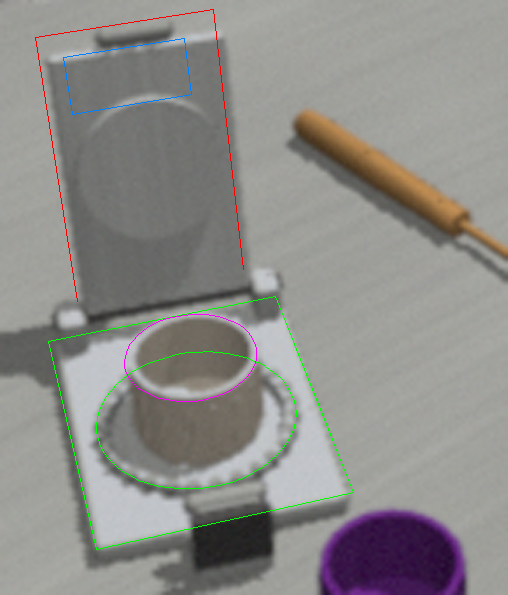

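View pics/ov_d_b.png

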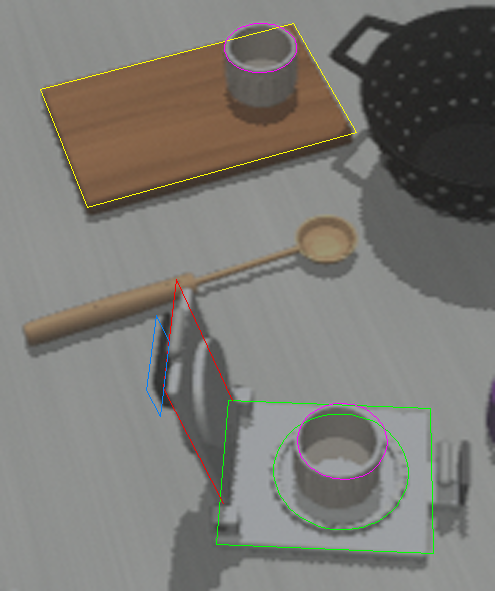

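Confirmed: the crop shows the white ramekin in the larger mould's dish (side 343,303). The press leans at about 1.72 rad. I'll move above the ramekin and check with the wrist camera.

```bash
cat >> model.py <<'E'
TD=np.c_[MR[:,1],MR[:,0],[0,0,-1.]]   # tool x=mould y, tool y=mould x
TB=np.c_[[0,-1.,0],[-1.,0,0],[0,0,-1.]]
RAM=np.array([0.521,-0.2085])
np.set_printoptions(precision=4,suppress=True)
def st(): 
    s=arm.state(); print("t %.1f"%s["time_s"],"p",s["ee_pos"],"F",np.round(s["force"],1),"gap %.3f"%s["finger_gap"],"q",np.round(s["q"],2)); return s
E
python3 - <<'E'
from model import *
p=[*RAM,.28]
print(arm.inverse_kinematics(p,TD), arm.inverse_kinematics([*RAM,.034],TD))
arm.move_pose(p,TD)
s=st(); d=arm.get_image("wrist"); c=wcam(d,s)
im=d["frame"][:,:,::-1].copy()
a=np.linspace(0,6.3,60)
q=proj(c,np.c_[RAM[0]+.031*np.cos(a),RAM[1]+.031*np.sin(a),0*a+.059]).astype(np.int32)
cv2.polylines(im,[q],True,(255,0,255),1); cv2.imwrite("pics/w1.png",im)
E
```

```text
[ 0.5587  0.198  -0.2847  1.7563  0.0594  1.1957 -1.6885] [ 0.4539  0.4955 -0.1744  1.9386  0.1257  0.7179 -1.7408]
t 2.5 p [ 0.5205 -0.21    0.2799] F [-0.3 -0.5 -0.5] gap 0.996 q [ 0.56  0.2  -0.28  1.76  0.06  1.2  -1.69]
```

View pics/w1.png

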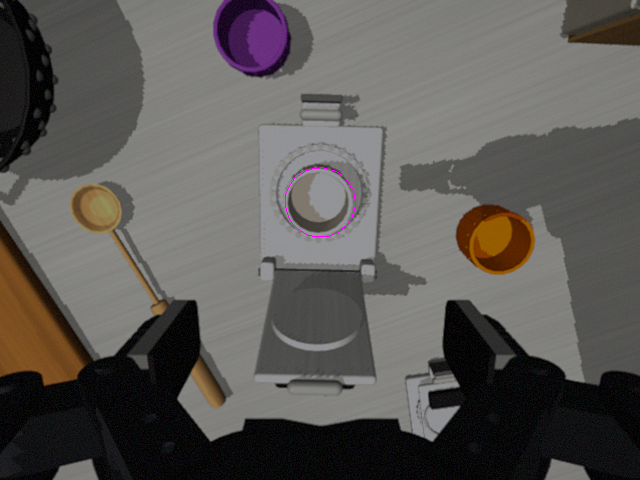

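The overlay lands on the rim (wrist 320,202) and the mould edges run vertical, so position and yaw are good. I'll descend in steps.

```bash
python3 - <<'E'
from model import *
arm.servo_line([*RAM,.11],feed=.12); st()
for n in ["scene","side"]:
    cv2.imwrite(f"pics/{n}1.png",arm.get_image(n)["frame"][:,:,::-1])
a=cv2.imread("pics/scene1.png")[50:380,120:420];b=cv2.imread("pics/side1.png")[150:480,150:450]
cv2.imwrite("pics/m1.png",np.hstack([cv2.resize(a,(400,440)),cv2.resize(b,(400,440))]))
E
```

```text
t 4.1 p [ 0.5218 -0.2088  0.1109] F [-0.1 -0.   0.7] gap 1.000 q [ 0.53  0.39 -0.27  1.91  0.13  0.87 -1.75]
```

View pics/m1.png

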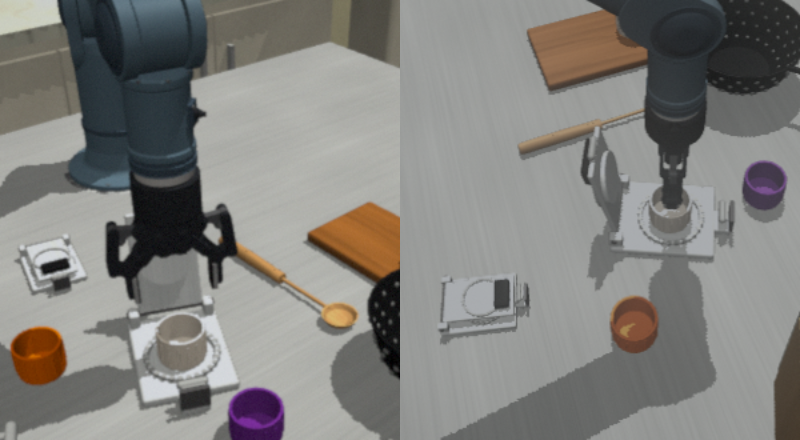

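The fingers straddle the cup, and the press and forearm are clear of each other. I'll go down, grip, and lift a little.

```bash
python3 - <<'E'
from model import *
for z in (.06,.045,.036):
    arm.servo_line([*RAM,z],feed=.08); s=st()
    if abs(s["force"]).max()>6: print("contact"); break
arm.grip(0.0); st()
arm.servo_line([*RAM,.046],feed=.05); st()
cv2.imwrite("pics/side2.png",cv2.resize(arm.get_image("side")["frame"][200:400,250:450,::-1],(600,600)))
cv2.imwrite("pics/w2.png",arm.get_image("wrist")["frame"][:,:,::-1])
E
```

```text
t 5.0 p [ 0.5212 -0.2085  0.06  ] F [ 0.7 -0.7 -1.4] gap 1.001 q [ 0.52  0.46 -0.25  1.93  0.16  0.77 -1.77]
t 5.3 p [ 0.5202 -0.2082  0.0442] F [-0.1  0.2 -0.4] gap 0.998 q [ 0.52  0.49 -0.25  1.93  0.17  0.74 -1.78]
t 5.6 p [ 0.5203 -0.2083  0.0353] F [-0.1  0.9 -0.7] gap 0.998 q [ 0.51  0.5  -0.24  1.94  0.17  0.73 -1.78]
t 5.9 p [ 0.5217 -0.2087  0.0365] F [ 1.1 -0.3  1. ] gap 0.692 q [ 0.51  0.5  -0.24  1.93  0.17  0.73 -1.78]
t 6.3 p [ 0.5211 -0.2086  0.0464] F [-0.6 -0.1 -1.5] gap 0.694 q [ 0.52  0.48 -0.25  1.93  0.17  0.75 -1.78]
```

View pics/side2.png

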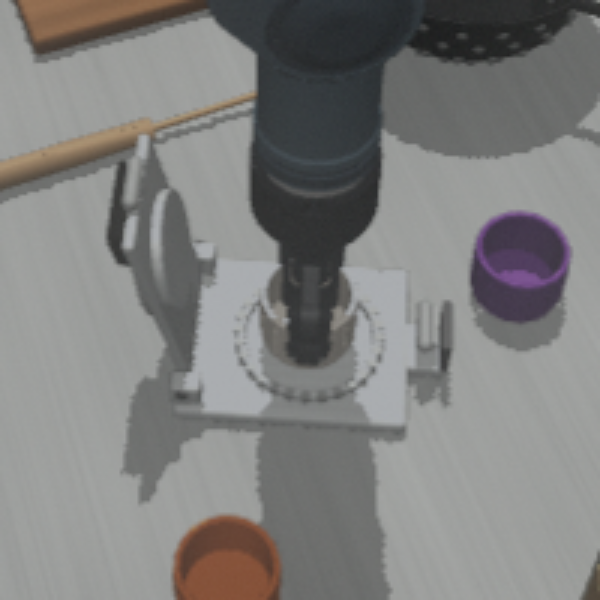

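View pics/w2.png

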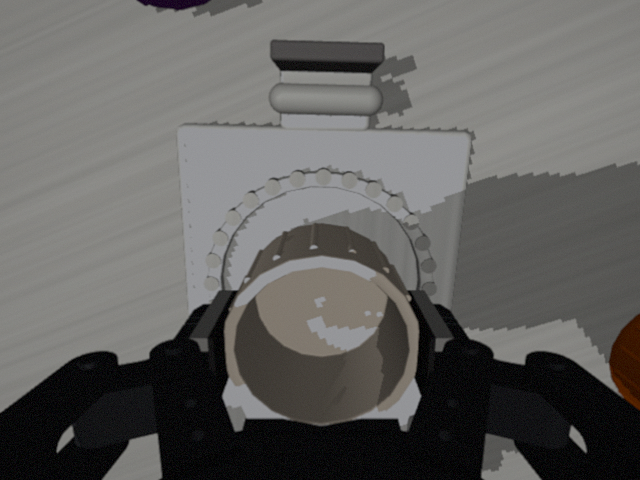

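Gripped (gap 0.69, about 59 mm) and lifted level. I'll carry it high over to the free half of the board, at board x = -0.055.

```bash
python3 - <<'E'
from model import *
T=bw([-.055,0,0])[0]; print(T)
arm.servo_line([*RAM,.28],feed=.12); st()
print(arm.inverse_kinematics([T[0],T[1],.28],TB),arm.inverse_kinematics([T[0],T[1],.04],TB))
arm.servo_line([T[0],T[1],.28],feed=.15,orientation=TB); st()
arm.servo_line([T[0],T[1],.10],feed=.12); s=st()
d=arm.get_image("wrist"); c=wcam(d,s); im=d["frame"][:,:,::-1].copy()
B=bw(np.array([[.12,.075,.018],[.12,-.075,.018],[-.12,-.075,.018],[-.12,.075,.018]]))
cv2.imwrite("pics/w3.png",im)
for n in ["scene","side"]:
    cv2.imwrite(f"pics/{n}3.png",arm.get_image(n)["frame"][:,:,::-1])
a=cv2.imread("pics/scene3.png")[100:330,270:540];b=cv2.imread("pics/side3.png")[100:330,150:420]
cv2.imwrite("pics/m3.png",np.hstack([cv2.resize(a,(400,340)),cv2.resize(b,(400,340))]))
E
```

```text
[0.4735 0.1728 0.    ]
t 8.5 p [ 0.5206 -0.2084  0.2791] F [ 0.1 -0.4 -1.6] gap 0.697 q [ 0.56  0.2  -0.29  1.76  0.06  1.2  -1.69]
[ 0.1963  0.1163 -0.6648  1.8679  0.0774  1.183  -2.0653] [ 0.149   0.4893 -0.668   2.0528  0.4446  0.7435 -2.3675]
t 11.2 p [0.4737 0.1721 0.28  ] F [-0.2  0.5 -2. ] gap 0.697 q [ 0.16  0.11 -0.63  1.87  0.07  1.18 -2.06]
t 12.8 p [0.4743 0.1731 0.1008] F [-0.2 -0.5 -1.4] gap 0.696 q [ 0.08  0.35 -0.58  2.03  0.26  0.83 -2.22]
```

View pics/m3.png

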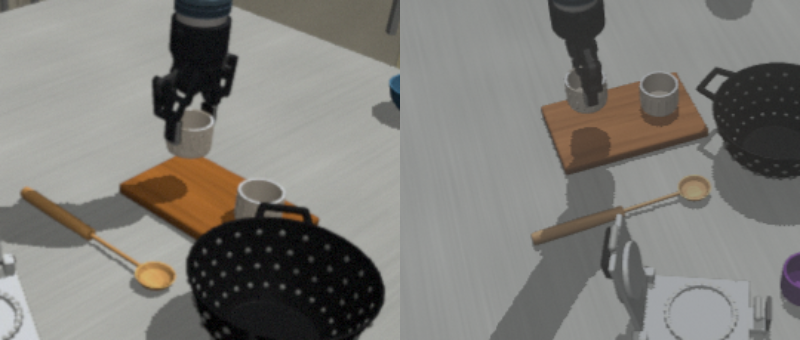

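View pics/w3.png

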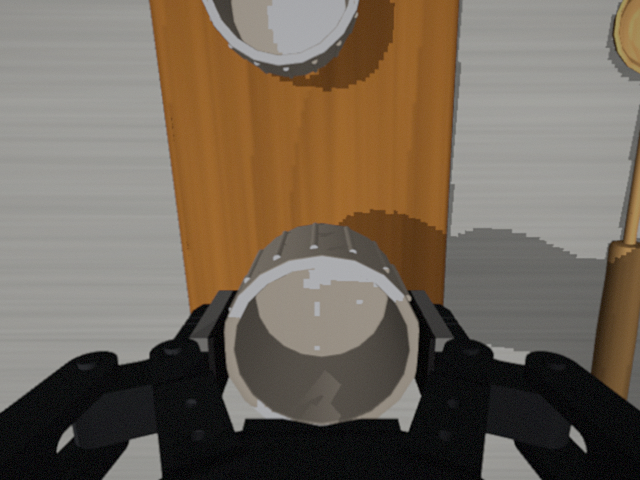

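The cup hangs level over the free half (side view, cup at about 345,160), clear of the twin. I'll lower it slowly until the force shows contact.

```bash
python3 - <<'E'
from model import *
T=bw([-.055,0,0])[0]
arm.servo_line([*T[:2],.05],feed=.08); st()
f0=np.mean([arm.state()["force"][2] for _ in range(3)])
z=.05
while z>.0375:
    z-=.0015
    arm.servo_line([*T[:2],z],feed=.02); arm.dwell(.05); s=arm.state(); print("%.4f %.4f %.1f"%(z,s["ee_pos"][2],s["force"][2]),end=" | ")
    if s["force"][2]-f0>5: break
print(); st()
arm.dwell(.2)
arm.grip(1.0); st(); arm.dwell(.2)
arm.servo_line([*T[:2],.12],feed=.08); st()
arm.servo_line([*T[:2],.22],feed=.15)
for n in ["scene","side"]:
    cv2.imwrite(f"pics/{n}4.png",arm.get_image(n)["frame"][:,:,::-1])
cv2.imwrite("pics/w4.png",arm.get_image("wrist")["frame"][:,:,::-1])
a=cv2.imread("pics/scene4.png")[150:330,320:540];b=cv2.imread("pics/side4.png")[100:280,220:420]
cv2.imwrite("pics/m4.png",np.hstack([cv2.resize(a,(400,340)),cv2.resize(b,(400,340))]))
E
```

```text
t 13.8 p [0.4736 0.1731 0.0499] F [-0.4 -0.1 -1.4] gap 0.696 q [ 0.04  0.44 -0.54  2.05  0.33  0.73 -2.28]
0.0485 0.0489 -0.7 | 0.0470 0.0470 -1.8 | 0.0455 0.0454 -1.4 | 0.0440 0.0439 -0.6 | 0.0425 0.0424 -0.7 | 0.0410 0.0409 -0.6 | 0.0395 0.0405 6.1 | 
t 15.9 p [0.4737 0.1729 0.0405] F [-2.5 -1.8  6.1] gap 0.696 q [ 0.03  0.45 -0.53  2.06  0.35  0.72 -2.29]
t 16.4 p [0.4736 0.1728 0.0394] F [ 0.7  0.2 -0.8] gap 0.998 q [ 0.03  0.46 -0.53  2.06  0.35  0.72 -2.29]
t 17.8 p [0.473  0.1725 0.1194] F [ 0.2 -0.1 -0.1] gap 1.003 q [ 0.1   0.32 -0.6   2.02  0.23  0.87 -2.2 ]
```

View pics/m4.png

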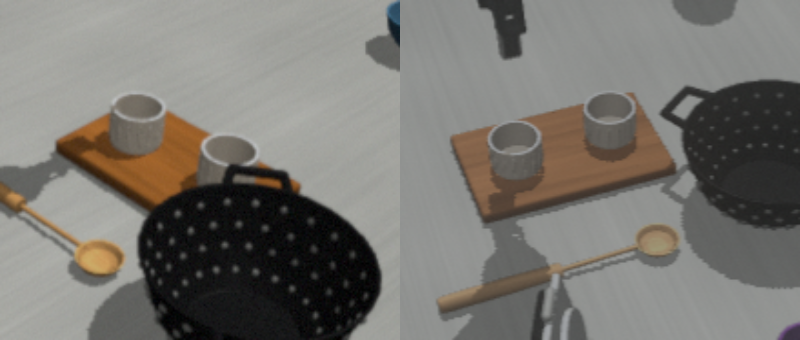

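View pics/w4.png

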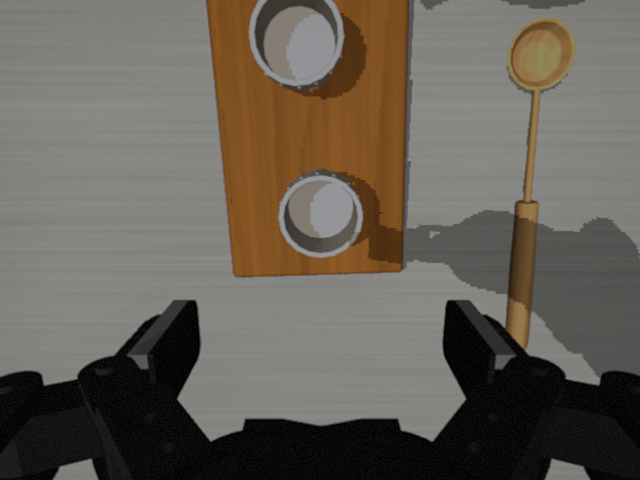

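The cup was released upright at board (-0.055, 0) with contact felt at TCP z = 0.0405; the twin and spoon are undisturbed. Next is the press: shut the fingers, go behind it, and check reach along the arc first.

```bash
cat > press.py <<'E'
from model import *
def tcp(th,push=0.0):
    b=np.clip((1.0-th)/0.9,0,1)
    c=pp(th,.118+.008*b,.018-push,0)
    return mw(c+[.011,0,.008])[0]
E
python3 - <<'E'
from press import *
for th in (1.72,1.4,1.1,.8,.5,.3,.1,.0):
    p=tcp(th); print(th,p,arm.inverse_kinematics(p,TD))
b=mw([.140,0,.143])[0]; a=b+[0,0,.137]
print(a,arm.inverse_kinematics(a,TD),arm.inverse_kinematics(b,TD))
arm.grip(0.0)
arm.servo_line([.4735,.173,.28],feed=.15)
arm.servo_line(a,feed=.15,orientation=TD); st()
arm.servo_line(b,feed=.1); st()
for n in ["scene","side"]:
    cv2.imwrite(f"pics/{n}5.png",arm.get_image(n)["frame"][:,:,::-1])
a=cv2.imread("pics/scene5.png")[100:370,120:390];b=cv2.imread("pics/side5.png")[150:420,200:470]
cv2.imwrite("pics/m5.png",np.hstack([cv2.resize(a,(400,400)),cv2.resize(b,(400,400))]))
E
```

```text
1.72 [ 0.4066 -0.1641  0.152 ] [ 0.6718  0.1145 -0.3981  2.1502  0.0572  0.8866 -1.7061]
1.4 [ 0.4417 -0.1779  0.1573] [ 0.6618  0.1791 -0.393   2.0648  0.0863  0.9129 -1.7244]
1.1 [ 0.4744 -0.1908  0.1513] [ 0.643   0.2523 -0.3802  1.9916  0.1169  0.9183 -1.7433]
0.8 [ 0.5051 -0.2029  0.1365] [ 0.6186  0.3303 -0.3606  1.9265  0.1455  0.9098 -1.7598]
0.5 [ 0.5314 -0.2133  0.1125] [ 0.5923  0.4095 -0.337   1.8743  0.1709  0.8857 -1.7735]
0.3 [ 0.545  -0.2186  0.0919] [ 0.5758  0.4607 -0.3209  1.8497  0.186   0.8603 -1.7818]
0.1 [ 0.5545 -0.2223  0.0685] [ 0.5614  0.5092 -0.3058  1.8343  0.2006  0.8282 -1.7903]
0.0 [ 0.5567 -0.2232  0.056 ] [ 0.5555  0.5307 -0.2993  1.8326  0.2078  0.8088 -1.7952]
[ 0.3827 -0.1547  0.28  ] [ 0.7463 -0.1052 -0.4285  2.0608 -0.0473  1.1769 -1.608 ] [ 0.6731  0.0782 -0.3979  2.2116  0.04    0.8583 -1.6959]
t 22.5 p [ 0.383  -0.1541  0.28  ] F [0.5 0.5 0.6] gap 0.000 q [ 0.55 -0.11 -0.25  2.07 -0.03  1.18 -1.63]
t 24.0 p [ 0.3833 -0.1549  0.1436] F [-0.7 -0.5 -0. ] gap 0.002 q [ 0.54  0.07 -0.26  2.22  0.02  0.86 -1.68]
```

View pics/m5.png

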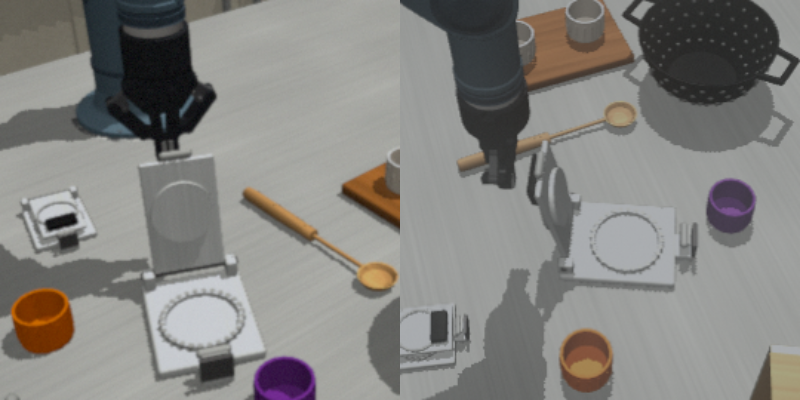

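The shut fingers stand behind the press, centred across it (side view, about 300,320). I'll swing it over along the arc with a force guard.

```bash
python3 - <<'E'
from press import *
arm.servo_line(tcp(1.72)+[0,0,-.008],feed=.05); st()
for th in (1.5,1.3,1.1,.9,.7,.55,.4,.3):
    arm.servo_line(tcp(th),feed=.07); s=arm.state(); print(th,np.round(s["force"],1))
    if np.linalg.norm(s["force"])>20: print("STOP");break
st()
for n in ["scene","side"]:
    cv2.imwrite(f"pics/{n}6.png",arm.get_image(n)["frame"][:,:,::-1])
a=cv2.imread("pics/scene6.png")[100:370,120:390];b=cv2.imread("pics/side6.png")[150:420,200:470]
cv2.imwrite("pics/m6.png",np.hstack([cv2.resize(a,(400,400)),cv2.resize(b,(400,400))]))
E
```

```text
t 24.8 p [ 0.4069 -0.1641  0.1439] F [ 0.2 -0.  -0.6] gap -0.000 q [ 0.54  0.12 -0.26  2.16  0.04  0.87 -1.69]
1.5 [ 0.1 -0.2  1.1]
1.3 [0.6 0.1 0.6]
1.1 [-0.8 -0.5  0.3]
0.9 [-0.7 -0.4 -0.2]
0.7 [-0.7  0.1  0.6]
0.55 [-1.6 -0.5  0.8]
0.4 [-1.3 -0.7  0.2]
0.3 [-1.2  1.   1.8]
t 28.5 p [ 0.5455 -0.2188  0.0917] F [-1.2  1.   1.8] gap -0.001 q [ 0.49  0.45 -0.22  1.85  0.13  0.85 -1.73]
```

View pics/m6.png

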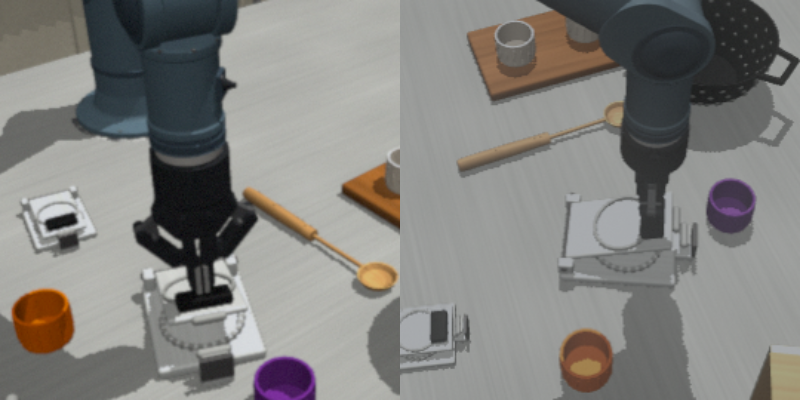

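The press follows and the fingers sit on the black pad (scene 258,303). Next I'll push down in small steps through the catch, watching the force.

```bash
python3 - <<'E'
from press import *
for th in (.2,.14):
    arm.servo_line(tcp(th),feed=.04); print(th,np.round(arm.state()["force"],1))
th=.14; mx=0
while th>-0.06:
    th-=.01
    arm.servo_line(tcp(th),feed=.02); arm.dwell(.05); s=arm.state(); f=s["force"]; print("%.2f z%.4f F%s"%(th,s["ee_pos"][2],np.round(f,1)),end=" | ")
    mx=max(mx,f[2])
    if f[2]>35: print("STOP high");break
    if mx>7 and f[2]<mx-5 and th<.06: print("click?");break
print(); st()
for n in ["scene","side"]:
    cv2.imwrite(f"pics/{n}7.png",arm.get_image(n)["frame"][:,:,::-1])
a=cv2.imread("pics/scene7.png")[100:370,120:390];b=cv2.imread("pics/side7.png")[150:420,200:470]
cv2.imwrite("pics/m7.png",np.hstack([cv2.resize(a,(400,400)),cv2.resize(b,(400,400))]))
E
```

```text
0.2 [-1.5  0.2  0.8]
0.14 [-0.9  0.3  1.6]
0.13 z0.0721 F[-1.5  0.5  1.1] | 0.12 z0.0709 F[-1.2 -0.5  1.8] | 0.11 z0.0696 F[-3.1  0.3  2.4] | 0.10 z0.0685 F[-1.3  1.4  3. ] | 0.09 z0.0682 F[-4.6  1.5  7.7] | 0.08 z0.0677 F[-5.5  1.2 12.7] | 0.07 z0.0676 F[-7.9  2.2 18.3] | 0.06 z0.0674 F[-10.5   3.3  23.6] | 0.05 z0.0650 F[-3.2  1.7 14.1] | click?

t 32.1 p [ 0.5574 -0.2231  0.065 ] F [-3.2  1.7 14.1] gap -0.001 q [ 0.48  0.51 -0.21  1.83  0.14  0.81 -1.74]
```

View pics/m7.png

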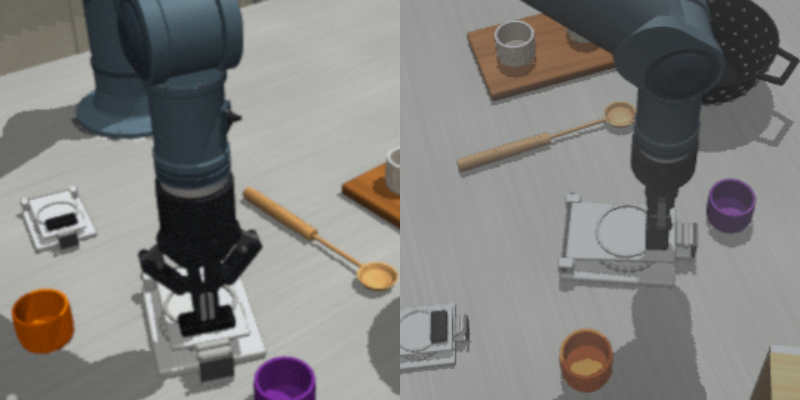

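The force peaked near 24 N with some sideways friction, then a small slip at about 0.07 rad. It has not snapped to 0 yet, as 14 N remains. I'll continue straight down in small steps.

```bash
python3 - <<'E'
from press import *
s=arm.state(); p0=s["ee_pos"].copy(); xy=p0[:2]
z=tcp(.05)[2]; mx=0; zmin=.049
while z>zmin:
    z-=.001
    arm.servo_line([*xy,z],feed=.02); arm.dwell(.05); s=arm.state(); f=s["force"]; print("%.4f z%.4f F%s"%(z,s["ee_pos"][2],np.round(f,1)),end=" | ")
    mx=max(mx,f[2])
    if np.linalg.norm(f)>40: print("STOP high");break
    if mx>7 and f[2]<3: print("click?");break
print(); st()
cv2.imwrite("pics/side8.png",cv2.resize(arm.get_image("side")["frame"][250:370,290:430,::-1],(700,600),interpolation=cv2.INTER_CUBIC))
E
```

```text
0.0613 z0.0623 F[0.6 1.6 4.1] | 0.0603 z0.0594 F[0.4 0.1 0.2] | 0.0593 z0.0590 F[-1.2 -0.6 -0.1] | 0.0583 z0.0582 F[-0.1 -0.  -0.1] | 0.0573 z0.0572 F[ 0.3 -0.5  0.5] | 0.0563 z0.0562 F[ 0.4 -0.7 -0.9] | 0.0553 z0.0561 F[-2.   0.   5.3] | 0.0543 z0.0560 F[-4.3  1.6 10.7] | 0.0533 z0.0559 F[-6.3  2.8 15.1] | 0.0523 z0.0558 F[-6.3  3.1 19.8] | 0.0513 z0.0557 F[-9.2  2.7 23.8] | 0.0503 z0.0556 F[-11.1   4.1  29.6] | 0.0493 z0.0556 F[-12.8   3.4  33.4] | 0.0483 z0.0555 F[-13.7   5.   36.8] | 
t 36.4 p [ 0.5582 -0.2233  0.0555] F [-13.7   5.   36.8] gap -0.003 q [ 0.48  0.52 -0.21  1.83  0.15  0.8  -1.75]
```

View pics/side8.png

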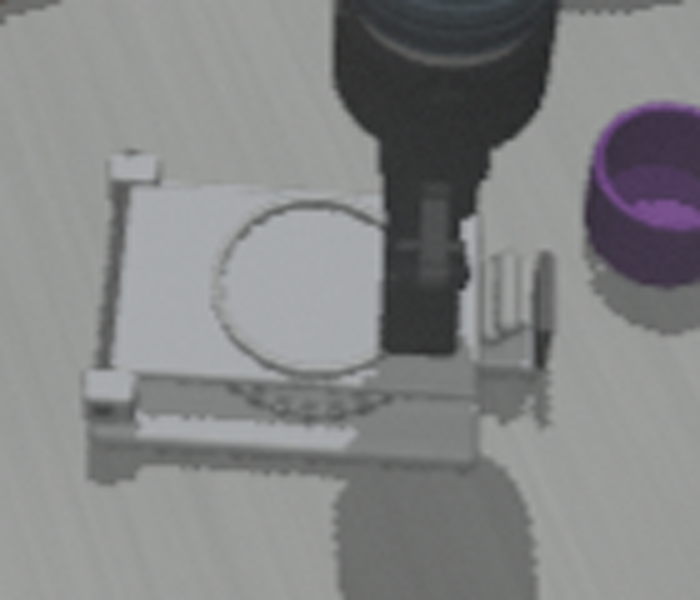

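It clicked (force fell from 14 to 0 N at z ≈ 0.061). The fingers then met the hard stop at TCP z = 0.056, which is the 48 mm shut height plus the 8 mm fingertip. I'll back off gently and check that it stays shut.

```bash
python3 - <<'E'
from press import *
s=arm.state(); xy=s["ee_pos"][:2]
arm.servo_line([*xy,.058],feed=.02); st()
arm.servo_line([*xy,.10],feed=.06); st()
arm.servo_line([*xy,.26],feed=.15); arm.dwell(.5); s=st()
d=arm.get_image("wrist"); c=wcam(d,s); im=d["frame"][:,:,::-1].copy()
for th,col in ((0,(0,255,0)),(.1,(0,0,255))):
    P=mw(np.array([pp(th,.118+a,.018,y) for a,y in [(-.015,.03),(.015,.03),(.015,-.03),(-.015,-.03)]]))
    cv2.polylines(im,[proj(c,P).astype(np.int32)],True,col,1)
cv2.imwrite("pics/w9.png",im)
D=arm.get_image("side");S=arm.get_image("scene")
a=cv2.resize(S["frame"][190:370,200:340,::-1],(400,514),interpolation=cv2.INTER_CUBIC);b=cv2.resize(D["frame"][140:360,240:411,::-1],(400,514),interpolation=cv2.INTER_CUBIC)
cv2.imwrite("pics/m9.png",np.hstack([a,b]))
E
```

```text
t 37.1 p [ 0.5578 -0.2232  0.0572] F [-0.2  0.6  0.3] gap 0.002 q [ 0.48  0.52 -0.21  1.83  0.14  0.8  -1.75]
t 38.0 p [ 0.5579 -0.2232  0.0999] F [ 0.8  0.3 -1. ] gap -0.001 q [ 0.49  0.46 -0.22  1.82  0.12  0.88 -1.73]
t 39.7 p [ 0.5582 -0.2233  0.2599] F [ 1.1 -0.1 -0. ] gap -0.001 q [ 0.51  0.29 -0.23  1.69  0.07  1.18 -1.69]
```

View pics/w9.png

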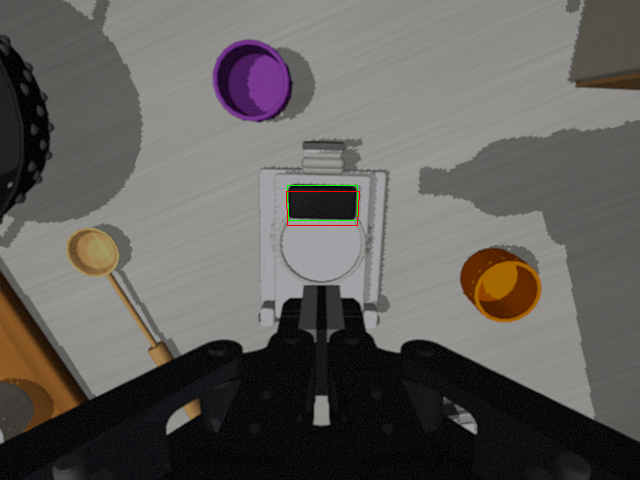

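View pics/m9.png

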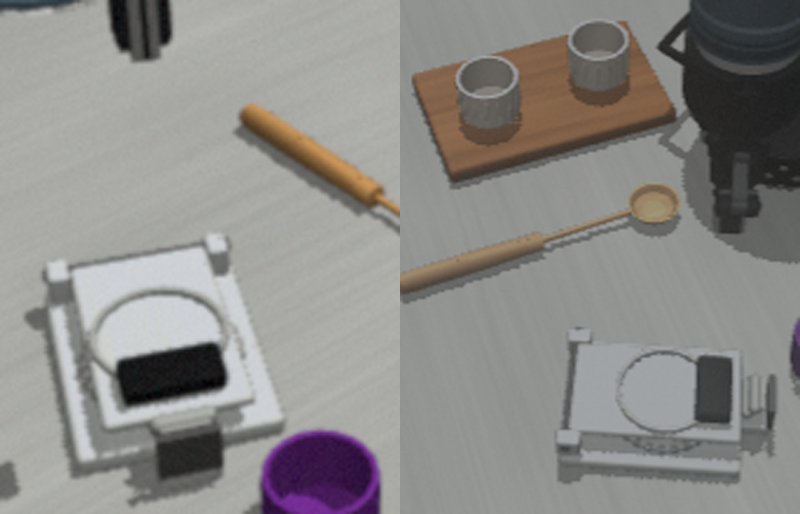

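The released press lies level under its catch, with the pad on the green θ = 0 outline (wrist 322,202). Both cups stand upright on the board, and the arm is clear of everything.

```bash
python3 -c "
from station import arm
arm.job_done(); print(arm.state()['time_s'])"
```

```text
the job is handed in; nothing more can be done
the job is handed in; nothing more can be done
```

The ramekin is out of the mould and on the board, the press is clicked shut, and I handed the job in. The robot's clock read about 40 s at the last reading, against the 67 s limit.

- **Ramekin:** I lifted the white ramekin from the larger mould's dish and set it upright on the board at about (-55, 0) mm, some 120 mm from its twin. Contact on set-down was about 6 N before I let go. The last pictures show it upright, with the twin and spoon where they stood. I did not measure the colander separately, but the arm kept clear of it.
- **Press:** I swung it over with the shut fingers and pushed it past its catch until it clicked. After release the push pad lay on the fully-shut outline, and the press stayed down for at least 2 s with the arm clear.
- **Forces higher than the task's figures:** The catch needed about 24 N vertically at first, with friction at the pad, against the 10–15 N stated. Because I kept stepping down after the click, the fingers also pressed on the hard stop with about 37 N vertically (about 40 N in total). That is below the 60 N limit for the press, and it was the fingers, not the gripper's body, that touched it.
- **Not confirmed:** the hand-in gives no verdict, so I can't report how the final second was judged.

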